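Set the strip gauge to the green width

ROBOT

A 6-joint arm with a two-finger parallel gripper is mounted at the origin on a cart in front of the work surface, level with it; the furniture and walls round the work are solid. World frame = base frame: x ahead of the robot, y to its left, z up, the work surface at z = 0. Lengths are in mm, angles in degrees, forces in N, time in s.
With the tool pointing down it reaches from about 350 to 975 mm from the base axis. Payload 7.1 kg.
Tool frame: the origin (TCP) lies where the fingers leave the gripper's body, on its centre line; the fingertips stand 80 mm ahead of it and the grasp point (between the pads) lies 61 mm ahead of it (tips_ahead is the distance from the TCP to the fingertips, in mm); z points along the fingers, y is the line along which they close (so a half turn about z gives the same grasp; the last joint's range is limited). The gripper opens to 88 mm and grips with 3 to 60 N. Pads are 20 mm wide; open, the fingers measure 115 mm over their backs; the gripper's body (75 mm by 178 mm) begins 61 mm behind the grasp point.
Start: joints at [-68.354, 24.242, 93.386, -0, 62.372, -1.089], TCP at [241.559, -576.415, 302.675] pointing down, gripper open.
Joint ranges: [-172.04, 172.04], [-51.8, 120.97], [4.93, 147.93], [-75.15, 255.16], [6.16, 154.13], [-145.62, 145.62]. Speed limits (degrees/s): [136.94, 136.94, 172.46, 180, 180, 180].

INTERFACE

Orientations are given as a 3x3 rotation matrix whose columns are the frame's x, y, z axes.
In Python, from rig import get_obs, camera, hand_in, tips_ahead gives the robot as it stands.
- The arm moves only by the tool arm_command, never from a script. Its argument "deltas" is a list of rows, each a list of 3 entries, a list of its own where there are three numbers: the turn, a rotation vector about the tool's x, y, z in rad, then the shift along the tool's x, y, z in cm, then the closure, from 0 (fully open) to 1 (shut). In form: [[[rx, ry, rz], [tx, ty, tz], gripper], ...]. A call has 1 to 5 rows; each row shifts and turns the commanded pose from where the row before left it, along the tool's axes as they then stand; what a row does not reach is not made up. A row lasts 1/10 s, in which the tool goes at most 50 mm and 8.59 degrees, less where a joint would pass 70% of its speed; a pose out of reach is approached as far as the arm can. A call with a gripper value outside its range is refused whole. The fingers move at their own pace and stop on an object; the grip force is fixed at half the most. Time passes only in rows, so rows that do not move let the fingers close. It gives the time, the measured TCP pose, the force, the opening and the grip force at its end, in the units of the state.
- get_obs(): the state, without advancing time (a new reading comes with each control period).
- camera(name): name is "scene" or "top"; returns a dict with "image" (420x560x3 uint8, blue, green, red), "camera_matrix" (3x3 intrinsics, pixels), "k1" (the pictures are not rectified: a ray, as slopes to the right and down, at radius r is drawn at 1 + k1 r^2 times it, then the intrinsics apply), "R" (3x3) and "t" (3): a world point X has camera coordinates R X + t. Camera axes: x right, y down, z forward; pixel columns grow to the right and rows downward; lengths in mm; the calibration is good to about 2 mm. A picture is of the moment at which its call begins. There is no depth.
- hand_in(): hands the job in; it is judged then, once.
The state is a dict: "t": time; "qpos": joint angles; "joint_vel": joint speeds; "tau": joint torques, N m; "tool_pos": TCP position; "tool_rot": TCP orientation; "force": force on the tool from outside, world axes, zero at the start; "ft_torque": the same for the moment, N m; "finger_gap": finger opening in mm; "grip_force": force on a finger pad.
Only numpy, scipy, OpenCV 4.12 (cv2) and the standard library are available. Lean on these libraries where they do the work, as an engineer would, in place of code of your own. Each camera call takes 0.05 s, during which the arm holds its last target. There are 200 camera calls.

TASK

The strip gauge on the side table has a sliding stop with a blue upright fin, and three notches marked by coloured tabs. Push the fin along the rail with a fingertip until the stop clicks into the notch at the green tab and its red pointer stays in line with that tab, then take the hand away; the stop starts near its parked end and may have to be pushed on through the notches of other colours first. Only push, do not grip the fin, and leave the glue stick, paint pot and eraser where they stand.

Things in the scene. Friction and masses are not known exactly. Their poses are not given: they have to be found in the camera images.
- gauge: strip gauge, fixed: board 116 (x) by 252 (y) by 12 mm with two rails along y, tops 26 mm above the table; black end blocks 38 mm high at y = +-119 mm. Origin on the table under the rails, midway along; x points away from the robot (board from x = -68 to +48 mm), y along the rails, the way the stop travels from its parked end, z up. Notches (hidden below the stop) at y = -30, +20, +70 mm
- stop (a joint): the stop (grey carriage 68 by 44 mm, top 41 mm above the table), m: 0 parked (middle at gauge y = -90 mm), growing along gauge +y to 0.175. Starts at 0 to 0.03. Notches at 0.060, 0.110, 0.160. Sliding takes 1.5 N, leaving a notch about 13 N. Within about 4 mm of a notch the sprung pin draws the stop in and centres it: the push drops, then rises steeply. Elsewhere it stays where left
- pin (a joint): the sprung click pin with a black head on the carriage, in m: 0 while it rides on top of the rail, about 0.003 when dropped in a notch
- fin (a point): centre of the upright blue fin on the stop, at gauge x = +12 mm: 40 mm wide (gauge x), 14 mm thick (gauge y), 50 mm high; its foot is 41 mm and its top 91 mm above the table. Push on its broad faces, which look along gauge -y and +y; fingers pressing on both faces at once, or on both narrow edges, count as gripping
- pointer (a point): tip of the red pointer on the stop, on the robot's side; level along gauge y with the middle of the stop, fin and pin
- tab_green: fixed upright green tab, 18 mm wide, standing 21 mm above the base board; this is the centre of its foot. It marks one of the three notches: along the rail (gauge y) the notch lies exactly level with the tab. The order of the three tabs varies
- tab_yellow: fixed upright yellow tab, 18 mm wide, standing 21 mm above the base board; this is the centre of its foot. It marks one of the three notches: along the rail (gauge y) the notch lies exactly level with the tab. The order of the three tabs varies
- tab_white: fixed upright white tab, 18 mm wide, standing 21 mm above the base board; this is the centre of its foot. It marks one of the three notches: along the rail (gauge y) the notch lies exactly level with the tab. The order of the three tabs varies
- glue_stick: loose yellow glue stick, 28 mm across, 96 mm high, standing; origin under its middle. Bystander
- paint_pot: loose orange paint pot with a white lid, 37 mm across, 41 mm high; origin under its middle. Bystander
- eraser: loose eraser in a blue and white sleeve, 23 by 50 by 12 mm, lying; origin under its middle. Bystander

How it is judged:
By the outcome, as a careful person would: the job done as asked, in the order asked, and still so for the second after the job is handed in, with the robot touching nothing.
It also fails if it takes over 48 s, if anything falls off the work surface, if the arm or the gripper's body presses on something with over 40 N, if the wrist force passes 120 N, or if a joint passes its speed limit or range.

## Working session

There is one attempt and no reset: what is moved stays moved. The work goes in short steps, Python scripts to look and compute and a tool call to move; the robot and the scene stay as the last step left them, time stands still between calls to the robot, and variables do not carry over. Pictures are saved under pics/ and viewed, at most 10 in all, crops included, and the job is handed in when it is done.

Besides the shell and the picture viewer there is one more tool, called after "Request:" by a JSON object that holds its "name" and its "arguments", one argument or row to a line. arm_command: Moves the arm, as the interface text tells. Its arguments: {"type":"object","properties":{"deltas":{"type":"array","items":{"type":"array"}}},"required":["deltas"]}

```bash
mkdir -p pics
cat > h.py <<'E'
import numpy as np, cv2
from rig import get_obs, camera, hand_in, tips_ahead
def ray(c,px,z):
    K=c["camera_matrix"];R=np.array(c["R"]);t=np.array(c["t"])
    d=np.array([(px[0]-K[0][2])/K[0][0],(px[1]-K[1][2])/K[1][1]]);u=d.copy()
    for _ in range(20): u=d/(1+c["k1"]*(u@u))
    C=-R.T@t; v=R.T@np.array([u[0],u[1],1]); return C+v*(z-C[2])/v[2]
def proj(c,X):
    K=c["camera_matrix"];p=np.array(c["R"])@X+np.array(c["t"]);u=p[:2]/p[2];u=u*(1+c["k1"]*(u@u))
    return np.array([K[0][0]*u[0]+K[0][2],K[1][1]*u[1]+K[1][2]])
E
python3 - <<'E'
from h import *
a=camera("scene");b=camera("top")
cv2.imwrite("pics/s0.png",a["image"]);cv2.imwrite("pics/t0.png",b["image"])
for c in(a,b): print(-np.array(c["R"]).T@c["t"],np.array(c["R"]).round(2).tolist())
o=get_obs();print(o["t"],o["tool_pos"],o["tool_rot"],tips_ahead)
E
```

```text
[167.44695183 289.10992849 681.2370709 ] [[-0.72, -0.69, -0.0], [-0.49, 0.51, -0.71], [0.49, -0.51, -0.71]]
[ 387.92418175 -112.71066937 1084.71164904] [[0.02, -1.0, 0.02], [-0.98, -0.02, -0.18], [0.18, -0.01, -0.98]]
0.1 [ 241.42232793 -576.0599236   301.9682915 ] [[ 9.22299621e-01  3.86475277e-01 -5.19010366e-04]
 [ 3.86475624e-01 -9.22298696e-01  1.30656482e-03]
 [ 2.62724161e-05 -1.40562909e-03 -9.99999012e-01]] 80.0
```

View pics/s0.png

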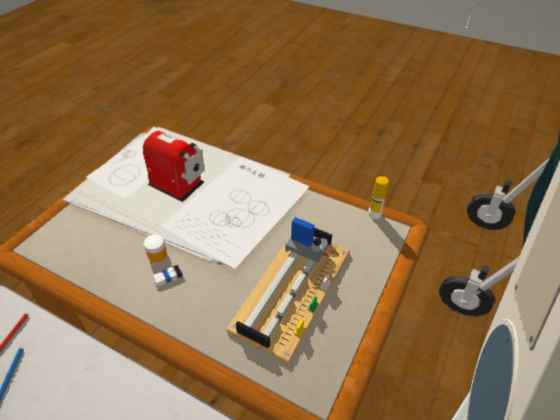

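View pics/t0.png

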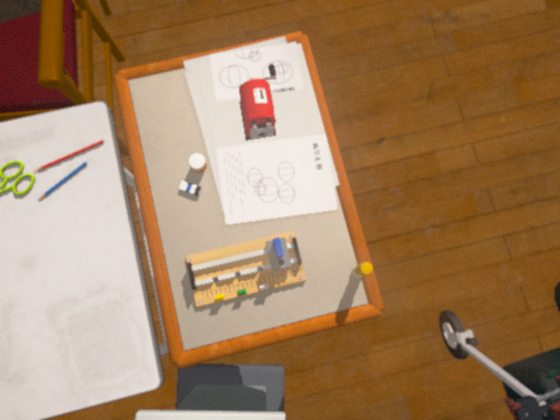

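The stop is parked at the right end in the top view, with the blue fin at about (279,248). The green tab at (242,292) is in the middle, yellow at (219,297) is further on, and white is presumably next to the stop. I'll measure these next.

```bash
cat >> h.py <<'E'
def masks(c):
    h=cv2.cvtColor(c["image"],cv2.COLOR_BGR2HSV);out={}
    for n,lo,hi in [("green",(45,120,50),(80,255,255)),("yellow",(24,170,130),(34,255,255)),("blue",(105,150,50),(125,255,255)),("black",(0,0,0),(180,255,38)),("red",(0,170,110),(6,255,255))]:
        k,_,st,ce=cv2.connectedComponentsWithStats(cv2.inRange(h,lo,hi))
        out[n]=[(st[i].tolist(),ce[i].round(1)) for i in range(1,k) if st[i][4]>6]
    return out
E
python3 - <<'E'
from h import *
Z=dict(green=24,yellow=24,blue=66,black=38,red=30)
for n,roi in(("top",(180,225,375,310)),("scene",(220,170,390,365))):
    c=camera(n)
    for k,v in masks(c).items():
        for st,ce in v:
            if roi[0]<ce[0]<roi[2] and roi[1]<ce[1]<roi[3]: print(n,k,st,ce,ray(c,ce,Z[k]).round(0))
    x0,y0,x1,y1=roi
    cv2.imwrite(f"pics/{n}c.png",cv2.resize(c["image"][y0:y1,x0:x1],None,fx=3.5 if n=="top" else 3,fy=3.5 if n=="top" else 3,interpolation=cv2.INTER_CUBIC))
E
```

```text
top green [238, 289, 8, 5, 31] [241.7 291.3] [407. -60.  24.]
top yellow [215, 294, 9, 6, 39] [219.5 296.4] [396. -12.  24.]
scene green [308, 296, 10, 16, 87] [313.1 304.5] [403. -55.  24.]
scene yellow [371, 201, 4, 6, 10] [372.3 203.1] [ 469. -320.   24.]
scene yellow [294, 319, 11, 17, 95] [299.5 328.2] [391.  -7.  24.]
scene blue [292, 218, 22, 29, 478] [302.3 231.7] [ 499. -135.   66.]
scene black [314, 229, 17, 16, 129] [321.1 236.6] [ 481. -169.   38.]
scene black [237, 324, 32, 23, 282] [253. 335.] [431.  58.  38.]
scene red [324, 253, 5, 3, 8] [325.9 254.2] [ 452. -148.   30.]
```

View pics/topc.png

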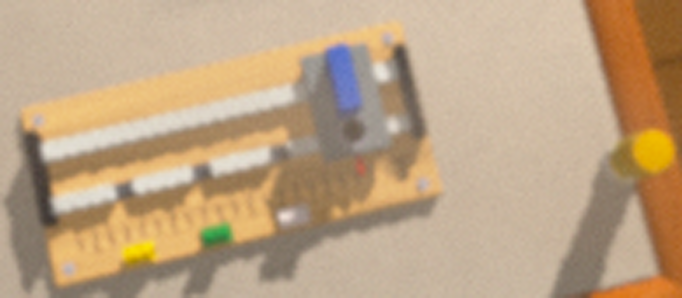

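View pics/scenec.png

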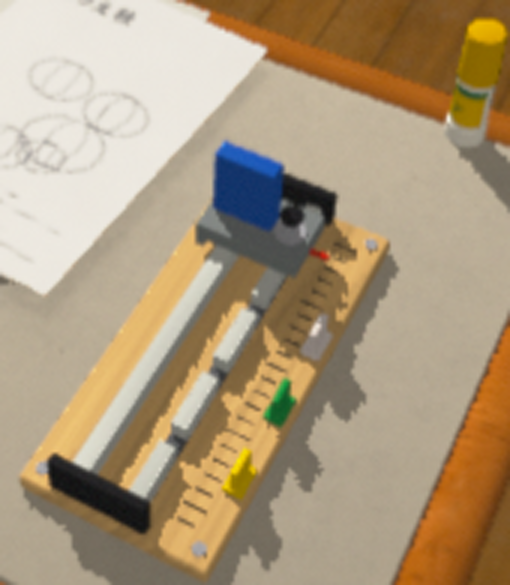

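The crops confirm the order from the parked end: white, green, yellow. Green is therefore the middle notch (+20 mm), and the stop still sits short of white. In the top crop the board corners are at (57,286), (440,193), (402,22) and (22,107), and the pointer is at (361,167). I'll fit the gauge pose from those.

```bash
cat > g.py <<'E'
from h import *
from scipy.optimize import least_squares
def frame(c):
    px=[(180+u/3.5,225+v/3.5) for u,v in[(57,286),(440,193),(402,22),(22,107)]]
    W=np.array([ray(c,p,12)[:2] for p in px]);L=np.array([(-68,126),(-68,-126),(48,-126),(48,126.)])
    f=lambda p:(L@np.array([[np.cos(p[2]),np.sin(p[2])],[-np.sin(p[2]),np.cos(p[2])]])+p[:2]-W).ravel()
    s=least_squares(f,[440,-60,.2]); return s.x,s.fun.round(1)
E
python3 - <<'E'
from g import *
c=camera("top");p,r=frame(c);print(p,np.degrees(p[2]),r)
a=p[2];R=np.array([[np.cos(a),-np.sin(a)],[np.sin(a),np.cos(a)]])
loc=lambda X:((X[:2]-p[:2])@R).round(1)
s=camera("scene")
print("top green,yellow,pointer,blue",[loc(ray(c,q,z)) for q,z in(((241.7,291.3),28),((219.5,296.4),28),((283.1,272.7),30),((278.2,247.2),80),((300,259),38))])
print("scene g,y,ptr,blue,blk",[loc(ray(s,q,z)) for q,z in(((313.1,304.5),22),((299.5,328.2),22),((325.9,254.2),30),((302.3,231.7),66),((253,335),30))])
o=get_obs()
for y in(-130,-90,20):
  w=R@[12,y]+p[:2];print(y,w)
d=np.array(o["tool_rot"]);print(np.degrees(np.arctan2(d[1,1],d[0,1])), o["tool_pos"])
print("glue",ray(c,(180+652/3.5,225+152/3.5),96), ray(s,(375,216),0))
E
```

```text
[ 4.68625553e+02 -6.51408107e+01  2.45629148e-01] 14.0735135245221 [-0.5  1.2 -1.5 -2.8  1.6  0.   0.3  1.6]
top green,yellow,pointer,blue [array([-58.2,  19.9]), array([-58. ,  69.2]), array([-39.4, -77.3]), array([ 12.6, -77.1]), array([ -19.1, -119.9])]
scene g,y,ptr,blue,blk [array([-60.4,  24.6]), array([-60.4,  74.6]), array([-36.5, -76.5]), array([ 12.4, -74.9]), array([ -4.2, 124.9])]
-130 [ 511.87703005 -188.32079981]
-90 [ 502.15036457 -149.52141865]
20 [475.40203449 -42.82312045]
-67.26232732543973 [ 241.52570958 -576.28925684  302.41363393]
glue [ 457.57325196 -319.2634861    96.        ] [ 454.29842735 -315.07000771    0.        ]
```

Request:
{"name": "arm_command", "arguments": {
  "deltas": [
    [[0,0,0],[2.67,-1.757,0],1],
    [[0,0,0],[2.67,-1.757,0],1],
    [[0,0,0],[2.67,-1.757,0],1],
    [[0,0,0],[2.67,-1.757,0],1],
    [[0,0,0],[2.67,-1.757,0],1]
  ]
}}

```text
t: 0.8
tool_pos: [331.2, -442.7, 302.7]
tool_rot: [[0.922, 0.386, 0.0], [0.386, -0.922, -0.0], [0.0, 0.0, -1.0]]
force: [0.8, 1.5, 0.5]
finger_gap: 51.5
grip_force: 0.0
```

Request:
{"name": "arm_command", "arguments": {
  "deltas": [
    [[0,0,0],[2.67,-1.757,0],1],
    [[0,0,0],[2.67,-1.757,0],1],
    [[0,0,0],[2.67,-1.757,0],1],
    [[0,0,0],[2.67,-1.757,0],1],
    [[0,0,0],[2.67,-1.757,0],1]
  ]
}}

```text
t: 1.3
tool_pos: [420.5, -310.1, 302.8]
tool_rot: [[0.922, 0.386, 0.0], [0.386, -0.922, -0.0], [0.0, 0.0, -1.0]]
force: [-0.0, -0.5, 0.8]
finger_gap: 11.6
grip_force: 0.0
```

Request:
{"name": "arm_command", "arguments": {
  "deltas": [
    [[0,0,0],[2.67,-1.757,0],1],
    [[0,0,0],[2.67,-1.757,0],1],
    [[0,0,0],[2.67,-1.757,0],1],
    [[0,0,0],[2.67,-1.757,0],1],
    [[0,0,0],[2.67,-1.757,0],1]
  ]
}}

```text
t: 1.8
tool_pos: [509.7, -177.4, 302.8]
tool_rot: [[0.922, 0.386, 0.0], [0.386, -0.922, -0.0], [0.0, 0.0, -1.0]]
force: [-0.3, -0.1, 0.3]
finger_gap: 0.8
grip_force: 0.0
```

Request:
{"name": "arm_command", "arguments": {
  "deltas": [
    [[0,0,-0.142],[0,0,0],1],
    [[0,0,-0.142],[0,0,0],1],
    [[0,0,-0.142],[0,0,0],1],
    [[0,0,-0.142],[0,0,0],1],
    [[0,0,-0.142],[0,0,0],1]
  ]
}}

```text
t: 2.3
tool_pos: [509.1, -178.5, 302.7]
tool_rot: [[0.442, 0.897, -0.0], [0.897, -0.442, -0.0], [-0.0, -0.0, -1.0]]
force: [0.4, 0.3, 0.0]
finger_gap: 0.5
grip_force: 0.0
```

Request:
{"name": "arm_command", "arguments": {
  "deltas": [
    [[0,0,-0.142],[0,0,0],1],
    [[0,0,-0.142],[0,0,0],1],
    [[0,0,-0.142],[0,0,0],1],
    [[0,0,-0.142],[0,0,0],1],
    [[0,0,-0.142],[0,0,0],1]
  ]
}}

```text
t: 2.8
tool_pos: [509.1, -178.6, 302.7]
tool_rot: [[-0.249, 0.968, -0.0], [0.968, 0.249, -0.0], [-0.0, -0.0, -1.0]]
force: [0.8, 0.5, 0.3]
finger_gap: 0.7
grip_force: 0.0
```

Request:
{"name": "arm_command", "arguments": {
  "deltas": [
    [[0,0,0],[0,0,3.5],1],
    [[0,0,0],[0,0,3.5],1],
    [[0,0,0],[0,0,3.5],1],
    [[0,0,0],[0,0,3],1],
    [[0,0,0],[0,0,2.9],1]
  ]
}}

```text
t: 3.3
tool_pos: [509.0, -178.5, 137.4]
tool_rot: [[-0.244, 0.97, -0.0], [0.97, 0.244, 0.0], [0.0, -0.0, -1.0]]
force: [0.5, 0.5, -0.3]
finger_gap: 0.6
grip_force: 0.0
```

Run:
```python
from h import *
c=camera("scene");cv2.imwrite("pics/s1.png",cv2.resize(c["image"][150:360,200:420],None,fx=2.5,fy=2.5))
o=get_obs();print(o["tool_pos"],o["force"])
```

```text
[ 506.90173303 -177.74470568  133.54275344] [-1.06271733  0.03226642 -3.30176763]
```

View pics/s1.png

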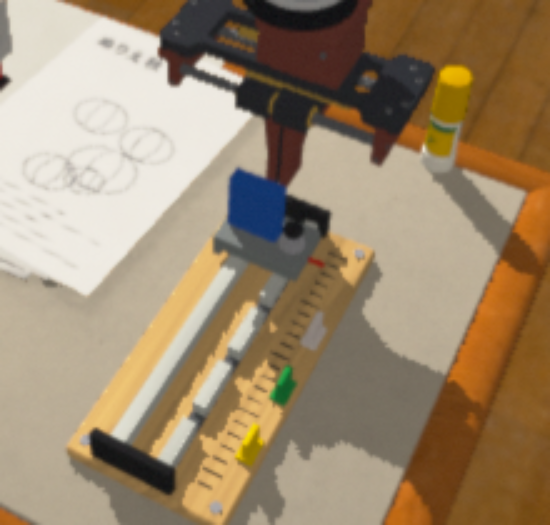

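The closed fingertip is behind the fin on its parked side and clear of everything. Now I'll push.

Request:
{"name": "arm_command", "arguments": {
  "deltas": [
    [[0,0,0],[0.6,0,0],1],
    [[0,0,0],[0.6,0,0],1],
    [[0,0,0],[0.6,0,0],1],
    [[0,0,0],[0.4,0,0],1],
    [[0,0,0],[0.4,0,0],1]
  ]
}}

```text
t: 3.85
tool_pos: [503.2, -153.0, 139.8]
tool_rot: [[-0.244, 0.97, 0.002], [0.97, 0.244, -0.001], [-0.001, 0.002, -1.0]]
force: [-0.5, -4.3, 3.2]
finger_gap: 0.8
grip_force: 2.2
```

Request:
{"name": "arm_command", "arguments": {
  "deltas": [
    [[0,0,0],[0.4,0,0],1],
    [[0,0,0],[0.4,0,0],1],
    [[0,0,0],[0.4,0,0],1],
    [[0,0,0],[0.4,0,0],1],
    [[0,0,0],[0.4,0,0],1]
  ]
}}

```text
t: 4.35
tool_pos: [498.4, -133.8, 138.9]
tool_rot: [[-0.243, 0.97, 0.001], [0.97, 0.243, -0.0], [-0.001, 0.001, -1.0]]
force: [2.2, -3.8, 3.2]
finger_gap: 0.4
grip_force: 2.4
```

Request:
{"name": "arm_command", "arguments": {
  "deltas": [
    [[0,0,0],[0.4,0,0],1],
    [[0,0,0],[0.4,0,0],1],
    [[0,0,0],[0.4,0,0],1],
    [[0,0,0],[0.4,0,0],1],
    [[0,0,0],[0.4,0,0],1]
  ]
}}

```text
t: 4.85
tool_pos: [493.2, -114.2, 138.7]
tool_rot: [[-0.244, 0.97, 0.001], [0.97, 0.244, -0.0], [-0.0, 0.001, -1.0]]
force: [2.9, -3.5, 2.4]
finger_gap: 0.3
grip_force: 1.8
```

Request:
{"name": "arm_command", "arguments": {
  "deltas": [
    [[0,0,0],[0.3,0,0],1],
    [[0,0,0],[0.3,0,0],1],
    [[0,0,0],[0.2,0,0],1],
    [[0,0,0],[0.2,0,0],1],
    [[0,0,0],[0.2,0,0],1]
  ]
}}

```text
t: 5.35
tool_pos: [489.6, -104.4, 138.2]
tool_rot: [[-0.245, 0.969, -0.001], [0.969, 0.245, -0.003], [-0.002, -0.002, -1.0]]
force: [-1.1, -12.4, -2.6]
finger_gap: 0.4
grip_force: 5.4
```

Request:
{"name": "arm_command", "arguments": {
  "deltas": [
    [[0,0,0],[0.2,0,0],1],
    [[0,0,0],[0.2,0,0],1],
    [[0,0,0],[0.2,0,0],1],
    [[0,0,0],[0.2,0,0],1],
    [[0,0,0],[0.2,0,0],1]
  ]
}}

```text
t: 5.85
tool_pos: [487.2, -92.9, 138.4]
tool_rot: [[-0.244, 0.97, -0.001], [0.97, 0.244, 0.0], [0.0, -0.001, -1.0]]
force: [-0.6, -3.2, -1.5]
finger_gap: 0.4
grip_force: 1.7
```

Request:
{"name": "arm_command", "arguments": {
  "deltas": [
    [[0,0,0],[0.3,0,0],1],
    [[0,0,0],[0.3,0,0],1],
    [[0,0,0],[0.3,0,0],1],
    [[0,0,0],[0.3,0,0],1],
    [[0,0,0],[0.3,0,0],1]
  ]
}}

```text
t: 6.35
tool_pos: [483.7, -78.4, 138.6]
tool_rot: [[-0.244, 0.97, -0.001], [0.97, 0.244, -0.0], [0.0, -0.001, -1.0]]
force: [-0.7, -4.9, -2.3]
finger_gap: 0.2
grip_force: 2.1
```

Request:
{"name": "arm_command", "arguments": {
  "deltas": [
    [[0,0,0],[0.3,0,0],1],
    [[0,0,0],[0.3,0,0],1],
    [[0,0,0],[0.3,0,0],1],
    [[0,0,0],[0.1,0,0],1],
    [[0,0,0],[0.1,0,0],1]
  ]
}}

```text
t: 6.85
tool_pos: [481.3, -67.8, 138.7]
tool_rot: [[-0.244, 0.97, 0.0], [0.97, 0.244, -0.0], [-0.0, 0.0, -1.0]]
force: [-1.3, -5.0, -2.3]
finger_gap: 0.1
grip_force: 2.3
```

```bash
cat > st.py <<'E'
from h import *
p=np.array([468.63,-65.14,.24563]);a=p[2];R=np.array([[np.cos(a),-np.sin(a)],[np.sin(a),np.cos(a)]])
loc=lambda X:((np.array(X)[:2]-p[:2])@R).round(1)
s=camera("scene");m=masks(s);o=get_obs()
for k,z in(("green",22),("yellow",22),("blue",66),("red",30)):
    print(k,[(st[4],loc(ray(s,ce,z))) for st,ce in m[k] if abs(loc(ray(s,ce,z))[1])<130 and abs(loc(ray(s,ce,z))[0])<80])
print("hand",loc(o["tool_pos"]),o["force"].round(1) if hasattr(o["force"],"round") else o["force"],o["t"])
E
python3 st.py
```

```text
green [(89, array([-60.3,  24.9]))]
yellow [(92, array([-60.8,  74.6]))]
blue [(518, array([11.3, 13.7]))]
red [(12, array([-37.1,  12.1]))]
hand [11.7 -5.6] [-0.  -0.1  0. ] 6.9
```

Request:
{"name": "arm_command", "arguments": {
  "deltas": [
    [[0,0,0],[0.1,0,0],1],
    [[0,0,0],[0.1,0,0],1],
    [[0,0,0],[0.1,0,0],1]
  ]
}}

```text
t: 7.2
tool_pos: [480.8, -65.1, 138.8]
tool_rot: [[-0.243, 0.97, 0.001], [0.97, 0.243, -0.0], [-0.0, 0.0, -1.0]]
force: [1.0, -3.4, -1.0]
finger_gap: 0.2
grip_force: 1.6
```

Request:
{"name": "arm_command", "arguments": {
  "deltas": [
    [[0,0,0],[0.1,0,0],1],
    [[0,0,0],[0.1,0,0],1]
  ]
}}

```text
t: 7.4
tool_pos: [480.3, -63.0, 138.8]
tool_rot: [[-0.243, 0.97, 0.0], [0.97, 0.243, 0.0], [-0.0, 0.0, -1.0]]
force: [0.4, -2.2, 0.8]
finger_gap: 0.4
grip_force: 0.8
```

Request:
{"name": "arm_command", "arguments": {
  "deltas": [
    [[0,0,0],[0.1,0,0],1]
  ]
}}

```text
t: 7.5
tool_pos: [480.0, -62.0, 138.8]
tool_rot: [[-0.243, 0.97, 0.0], [0.97, 0.243, 0.0], [0.0, 0.0, -1.0]]
force: [0.7, -2.2, 0.7]
finger_gap: 0.8
grip_force: 0.9
```

```bash
python3 st.py
```

```text
green [(89, array([-60.3,  24.9]))]
yellow [(92, array([-60.8,  74.6]))]
blue [(525, array([11.5, 19.6]))]
red [(12, array([-37.1,  18.5]))]
hand [11.7  0.5] [-0.6 -0.4 -0.4] 7.55
```

Request:
{"name": "arm_command", "arguments": {
  "deltas": [
    [[0,0,0],[0.1,0,0],1]
  ]
}}

```text
t: 7.65
tool_pos: [479.6, -61.0, 138.7]
tool_rot: [[-0.243, 0.97, -0.0], [0.97, 0.243, 0.0], [0.0, -0.0, -1.0]]
force: [-0.1, -0.3, 0.0]
finger_gap: 0.6
grip_force: 0.1
```

Request:
{"name": "arm_command", "arguments": {
  "deltas": [
    [[0,0,0],[0.1,0,0],1]
  ]
}}

```text
t: 7.75
tool_pos: [479.3, -60.0, 138.7]
tool_rot: [[-0.243, 0.97, -0.0], [0.97, 0.243, 0.0], [0.0, -0.0, -1.0]]
force: [0.6, 0.1, 0.2]
finger_gap: 0.5
grip_force: 0.1
```

```bash
python3 st.py
```

```text
green [(89, array([-60.3,  24.9]))]
yellow [(92, array([-60.8,  74.6]))]
blue [(515, array([11.5, 21.7]))]
red [(13, array([-38.4,  20.7]))]
hand [11.5  2.5] [-0.  -1.3  1.3] 7.8
```

Request:
{"name": "arm_command", "arguments": {
  "deltas": [
    [[0,0,0],[0.1,0,0],1]
  ]
}}

```text
t: 7.9
tool_pos: [479.1, -59.1, 138.6]
tool_rot: [[-0.244, 0.97, -0.0], [0.97, 0.244, 0.0], [0.0, -0.0, -1.0]]
force: [0.1, -0.8, -1.1]
finger_gap: 0.7
grip_force: 0.9
```

Request:
{"name": "arm_command", "arguments": {
  "deltas": [
    [[0,0,0],[0.05,0,0],1]
  ]
}}

```text
t: 8.0
tool_pos: [479.0, -58.9, 138.7]
tool_rot: [[-0.244, 0.97, -0.0], [0.97, 0.244, -0.0], [-0.0, -0.0, -1.0]]
force: [-0.2, -3.2, -1.3]
finger_gap: 0.6
grip_force: 1.7
```

The push force dropped to zero and is now rising while the fin barely moves, so the stop has clicked in. I'll back off, lift and look.

Request:
{"name": "arm_command", "arguments": {
  "deltas": [
    [[0,0,0],[-0.5,0,0],1],
    [[0,0,0],[-1.5,0,0],1],
    [[0,0,0],[-1.5,0,0],1],
    [[0,0,0],[0,0,-2],1],
    [[0,0,0],[0,0,-4],1]
  ]
}}

```text
t: 8.5
tool_pos: [486.4, -94.1, 197.2]
tool_rot: [[-0.242, 0.97, -0.005], [0.97, 0.242, 0.001], [0.002, -0.005, -1.0]]
force: [0.9, 0.0, -0.5]
finger_gap: 0.7
grip_force: 0.0
```

Request:
{"name": "arm_command", "arguments": {
  "deltas": [
    [[0,0,0],[-1,0,-4],1],
    [[0,0,0],[-3,0,-2],1],
    [[0,0,0],[-4,0,0],1],
    [[0,0,0],[-3,0,0],1],
    [[0,0,0],[0,0,0],1]
  ]
}}

```text
t: 9.0
tool_pos: [515.3, -203.8, 259.3]
tool_rot: [[-0.24, 0.971, 0.003], [0.971, 0.24, -0.002], [-0.002, 0.002, -1.0]]
force: [0.3, -0.4, -0.4]
finger_gap: 0.7
grip_force: 0.0
```

```bash
python3 st.py
python3 - <<'E'
from h import *
c=camera("scene");b=camera("top")
A=cv2.resize(c["image"][150:360,140:420],None,fx=2.5,fy=2.5)[:,:700]
B=cv2.resize(b["image"][225:310,180:375],None,fx=3.5,fy=3.5)
cv2.imwrite("pics/s2.png",A);cv2.imwrite("pics/t2.png",B)
E
```

```text
green [(89, array([-60.3,  24.9]))]
yellow [(94, array([-60.6,  74.5]))]
blue [(522, array([11.8, 22.8]))]
red [(12, array([-36.8,  21.6]))]
hand [  11.2 -143.9] [-0.5  0.3 -0.1] 9.05
```

View pics/s2.png

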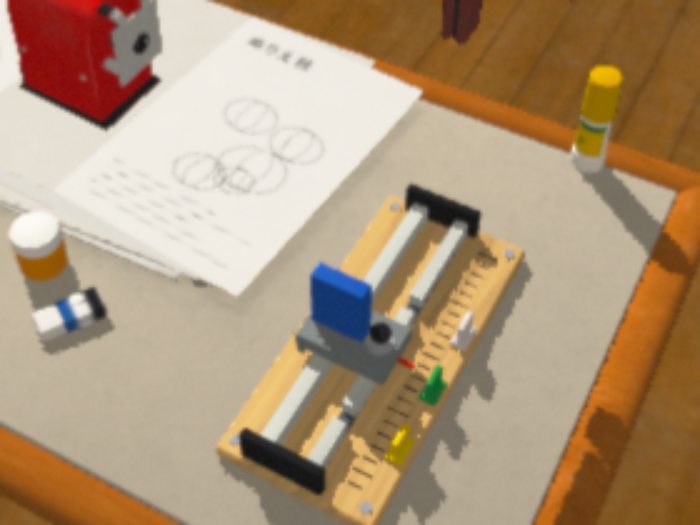

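View pics/t2.png

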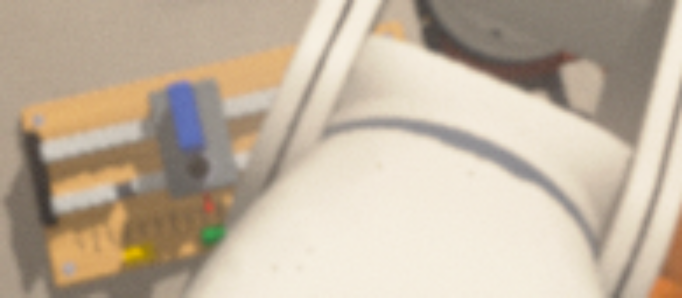

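In the scene crop the hand is clear, the pointer at (405,362) points at the green tab (433,385), and the bystanders have not moved. In the top crop the pointer (209,205) and the green tab (213,235) are in line across the rail. The measured stop position is about +20 mm. Handing in.

```bash
python3 -c "
from rig import hand_in
print(hand_in())"
```

```text
the job is handed in; nothing more can be done
None
```

I pushed the stop through the white notch into the green one, where it clicked in with its pointer level with the green tab; the hand is clear, the glue stick, paint pot and eraser were left alone, and the job is handed in at about 9 s.

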